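# Lay out the sprouting trial

### The arm

A 7-joint arm with a two-finger parallel gripper is mounted at the origin on the work surface. World frame = base frame: x ahead of the robot, y to its left, z up, the work surface at z = 0. Lengths are in m, angles in rad, forces in N, time in s.
With the tool pointing down it reaches from about 0.425 to 0.925 m from the base axis. Payload 6.8 kg.
Tool frame: the origin (TCP) lies on the centre line of the jaws, within the pads' length; the fingertips stand ahead of it and the grasp point (between the pads) lies 11 mm behind it (r.tcp_to_tips is the z of the fingertips in the tool frame, in m); z points along the fingers, y is the line along which they close (so a half turn about z gives the same grasp; the last joint's range is limited). The gripper opens to 85 mm and grips with 20 to 120 N. Pads are 22 mm wide; open, the fingers measure 114 mm over their backs; the gripper's body (76 mm by 85 mm) begins 54 mm behind the grasp point. The pads swing forward as they close: fully open they stand 13 mm farther back than shut.
Start: joints at [-1.453, 0.477, 0.022, 1.555, -0.011, 1.109, -0.083], TCP at [0.151, 0.658, 0.239] pointing down, gripper open.
Joint ranges: [-2.96, 2.96], [-0.34, 2.1], [-1.41, 1.46], [0.24, 2.44], [-1.37, 4.51], [0.17, 1.92], [-2.96, 2.96]. Speed limits (rad/s): [2.39, 2.39, 3.14, 3.14, 3.14, 3.14, 3.14].

### API

Orientations are given as a rotation vector (axis times angle).
In Python, from bench import r, optics gives the robot as it stands.
- The arm moves only by the shell command python3 -m creep 'ROWS' [FORCE]. ROWS is a JSON object whose one key "rows" holds a list of rows, each a list of 7 numbers: the shift along the tool's x, y, z in units of 25 mm (1.0 is 25 mm), then the turn, a rotation vector about the tool's x, y, z in units of 8 degrees (1.0 is 8 degrees), then the finger opening in mm, from 0 to 85.4. A call has 1 to 10 rows; each row is the pose to reach, as a shift and turn from the pose commanded when the call began, along the tool's axes at that moment; what a row does not reach only later rows make up. A row lasts 1/8 s, in which the tool goes at most 62.5 mm and 10.7 degrees, less where a joint would pass 70% of its speed; a pose out of reach is approached as far as the arm can. A call with a gripper value outside its range is refused whole. The fingers move at their own pace and stop on an object; FORCE is the grip in N (left out, the last holds). Time passes only in rows, so rows that repeat a pose let the fingers close. It gives the time, the measured TCP pose, the force, the opening and the grip force at its end, in the units of the state.
- r.get_obs(): the state, without advancing time (a new reading comes with each control period).
- optics.grab_frame(name): name is "scene" or "top"; returns a dict with "color" (384x512x3 uint8, blue, green, red), "K" (3x3 intrinsics, pixels), "R" (3x3) and "t" (3): a world point X has camera coordinates R X + t. Camera axes: x right, y down, z forward; pixel columns grow to the right and rows downward; lengths in m; the calibration is good to about 2 mm. A picture is of the moment at which its call begins. There is no depth.
- r.hand_in(): hands the job in; it is judged then, once.
The state is a dict: "clock": time; "joints": joint angles; "qvel": joint speeds; "tau": joint torques, N m; "tcp_pos": TCP position; "orientation": TCP orientation; "contact_force": force on the tool from outside, world axes, zero at the start; "moment": the same for the moment, N m; "grip_width": finger opening in m; "gripper_force": force on a finger pad.
Only numpy, scipy, OpenCV 4.12 (cv2) and the standard library are available. Lean on these libraries where they do the work, as an engineer would, in place of code of your own. Each camera call takes 0.05 s, during which the arm holds its last target. There are 200 camera calls.

### The job

Lay out the sprouting trial, with left, right and behind as the robot at its base sees them, looking out over the bench. On the dark plank stand the sprouted corm in the socket to the left of the violet stake and the bare corm in the socket to its right; on the pale plank stand the blue riser in the socket behind the yellow stake (the far side from the robot), with the white logger centred on top of the riser. Everything ends upright and let go, and the green jar stays where it stands.

Things in the scene. Friction and masses are not known exactly. Their poses are not given: they have to be found in the camera images.
- corm_sprouted: Loose flower bulb (corm), light tan, round, with three pale thin sprouts on top. 45 mm in diameter (full width from 18 to 30 mm up, narrowing to a flat 30 mm foot), 41 mm high without the sprouts, about 65 mm with them; about 35 g, rigid. Origin: centre of its foot; z up. Which one stands where on the bench changes from start to start.
- corm_bare: Loose flower bulb (corm), dark red-brown, same shape and size as the sprouted one (45 mm in diameter, full width 18 to 30 mm up, 41 mm high, flat 30 mm foot, about 35 g) but with no sprouts, only a small light disc on top. Origin: centre of its foot; z up. Which one stands where on the bench changes from start to start.
- riser: Loose upright blue-painted drum, 48 mm in diameter and 40 mm high, flat top, about 60 g. Origin: centre of its underside; z up. Which one stands where on the bench changes from start to start.
- logger: Loose climate logger: a white upright puck 44 mm in diameter and 28 mm high with a black display and a tiny green lamp on top, about 50 g. Origin: centre of its underside; z up. Its turn about z does not matter. Which one stands where on the bench changes from start to start.
- plank_dark: Fixed dark wooden plank, 85 (x) by 210 (y) by 16 mm, violet stake in the middle (head 20 mm wide, top 54 mm up) and two round cork-lined sockets: left of the stake at own y = +65 mm, right at y = -65 mm. Sockets are 55 mm wide, 6 mm deep, floor 10 mm above the bench. Origin: centre of its underside, on the bench; own x points away from the robot, y to its left, within 20 degrees.
- plank_pale: Fixed pale wooden plank, 210 (x) by 85 (y) by 16 mm, yellow stake in the middle (head 20 mm wide, top 54 mm up) and two round sockets with black floors: behind the stake at own x = +65 mm, in front at x = -65 mm (spare). Sockets are 55 mm wide, 6 mm deep, floor 10 mm above the bench. Origin and axes as for the dark plank; the two planks may swap sides of the bench.
- jar: Loose bystander among the things: small green glass jar with a steel cap, 40 mm in diameter, 55 mm high. Origin: centre of its underside. Must be left alone.

How it is judged:
By the outcome, as a careful person would: the job done as asked, in the order asked, and still so for the second after the job is handed in, with the robot touching nothing.
It also fails if it takes over 93 s, if anything falls off the work surface, if the arm or the gripper's body presses on something with over 40 N, if the wrist force passes 120 N, or if a joint passes its speed limit or range.

## Working session

There is one attempt and no reset: what is moved stays moved. The work goes in short steps, Python scripts to look and compute and a shell command to move; the robot and the scene stay as the last step left them, time stands still between calls to the robot, and variables do not carry over. Pictures are saved under pics/ and viewed, at most 14 in all, crops included, and the job is handed in when it is done.

```bash
mkdir -p pics; ls; python3 - <<'E'
from bench import r, optics
import cv2
o=r.get_obs(); print(o['clock'],o['tcp_pos'],o['orientation'],o['grip_width'],r.tcp_to_tips)
for n in('scene','top'):
    f=optics.grab_frame(n); cv2.imwrite(f'pics/{n}0.png',f['color']); print(n,f['K'].tolist(),(-f['R'].T@f['t']).round(3),f['R'].round(3).tolist())
E
```

```text
pics
0.0 [0.15099925 0.65727869 0.23831452] [-3.53861734e-01 -3.12153029e+00  2.93083385e-03] 0.08529563314257682 0.008
scene [[397.04905697436476, 0.0, 263.2962717371357], [0.0, 397.04905697436476, 185.92672756967687], [0.0, 0.0, 1.0]] [0.918 0.304 0.8  ] [[-0.596, 0.803, -0.012], [0.685, 0.5, -0.53], [-0.419, -0.324, -0.848]]
top [[352.1499136336183, 0.0, 252.7864791195562], [0.0, 352.1499136336183, 192.55225831078047], [0.0, 0.0, 1.0]] [0.448 0.008 0.739] [[0.013, -1.0, -0.002], [-0.991, -0.012, -0.133], [0.133, 0.003, -0.991]]
```

View pics/scene0.png

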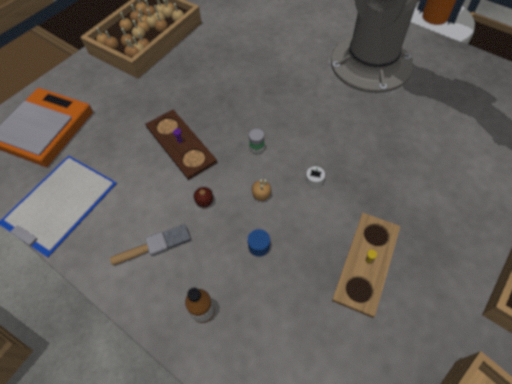

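View pics/top0.png

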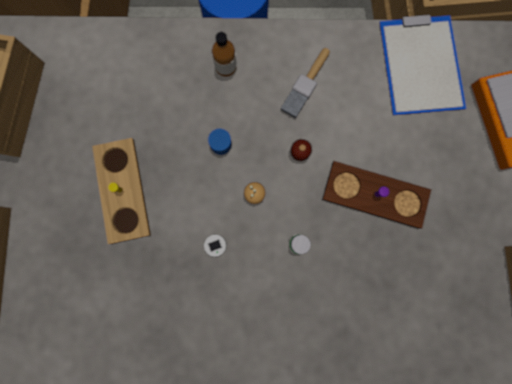

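The scene view looks back at the robot. In the top view up is +x and left is +y:

| Thing | Top view pixel |
|---|---|
| Sprouted corm | (255,192) |
| Bare corm | (301,150) |
| Riser | (220,141) |
| Logger | (215,246) |
| Jar | (301,245) |
| Dark plank, left socket | (347,185) |
| Dark plank, right socket | (407,204) |
| Violet stake | (384,192) |
| Pale plank, far socket | (115,160) |
| Yellow stake | (113,188) |

Next I'll measure these by colour mask in both views.

```bash
cat > h.py <<'E'
import numpy as np, cv2
from bench import r, optics
from scipy.spatial.transform import Rotation as Rn
def ray(f,uv,z):
    d=f['R'].T@np.linalg.solve(f['K'],[uv[0],uv[1],1.]); c=-f['R'].T@f['t']
    return (c+d*(z-c[2])/d[2])[:2]
def blob(img,lo,hi,near,rad=22):
    """centre of min. enclosing rectangle + centroid of the largest HSV-masked blob near a pixel"""
    m=cv2.inRange(cv2.cvtColor(img,cv2.COLOR_BGR2HSV),lo,hi); w=np.zeros_like(m); cv2.circle(w,near,rad,255,-1)
    cs,_=cv2.findContours(m&w,cv2.RETR_EXTERNAL,cv2.CHAIN_APPROX_NONE)
    if not cs: return None
    c=cv2.convexHull(max(cs,key=cv2.contourArea)); M=cv2.moments(c)
    return np.array([M['m10'],M['m01']])/M['m00'],M['m00'],cv2.boundingRect(c)
def go(x,y,z,az):
    """row units from here to a downward TCP pose whose closing axis has azimuth az (deg)"""
    o=r.get_obs(); R0=Rn.from_rotvec(o['orientation']); a=np.radians(az)
    best=None
    for s in (0,np.pi):
        yv=np.array([np.cos(a+s),np.sin(a+s),0]); zv=np.array([0,0,-1.])
        rv=(R0.inv()*Rn.from_matrix(np.c_[np.cross(yv,zv),yv,zv])).as_rotvec()
        if best is None or np.linalg.norm(rv)<np.linalg.norm(best): best=rv
    sh=R0.inv().apply(np.array([x,y,z])-o['tcp_pos'])/.025
    print('row',np.r_[sh,np.degrees(best)/8].round(2).tolist())
E
python3 - <<'E'
from h import *
# name:(lo,hi,z,top px,scene px,radius)
T={'sprout':((8,70,70),(28,255,255),.024,(255,192),(261,190),16),
'bare':((0,90,20),(12,255,140),.024,(301,150),(204,197),16),
'riser':((95,120,40),(125,255,255),.025,(220,141),(259,242),20),
'logger':((0,0,150),(180,60,255),.02,(215,246),(316,174),16),
'violet':((125,80,40),(160,255,255),.05,(384,192),(178,133),12),
'yellow':((22,150,120),(35,255,255),.05,(113,188),(372,256),12),
'cork_L':((8,60,110),(25,255,255),.011,(347,185),(194,158),18),
'cork_R':((8,60,110),(25,255,255),.011,(407,204),(167,127),18),
'pale_far':((0,0,0),(180,255,75),.011,(115,160),(359,290),18),
'pale_near':((0,0,0),(180,255,75),.011,(125,220),(376,234),18)}
F={n:optics.grab_frame(n) for n in('top','scene')}
for k,(lo,hi,z,a,b,rad) in T.items():
    print(k,end=' ')
    for n,p in(('top',a),('scene',b)):
        q=blob(F[n]['color'],lo,hi,p,rad)
        print(n, None if q is None else (ray(F[n],q[0],z).round(4),q[0].round(1),q[1],q[2]),end=' ')
    print()
t=lambda n,p,s:cv2.resize(F[n]['color'][p[1]-37:p[1]+38,p[0]-50:p[0]+50],None,fx=4,fy=4,interpolation=0)
cv2.imwrite('pics/c.png',np.vstack([np.hstack([t('top',(115,190),4),t('scene',(366,260),4)]),np.hstack([t('top',(375,195),4),t('scene',(180,143),4)])]))
E
```

```text
sprout top (array([0.5438, 0.008 ]), array([254.1, 192.6]), 354.0, (244, 182, 21, 22)) scene (array([0.5464, 0.0101]), array([261. , 190.1]), 289.0, (252, 181, 19, 20)) 
bare top (array([ 0.635 , -0.0878]), array([300.6, 149.8]), 309.0, (291, 140, 20, 21)) scene (array([ 0.6379, -0.0856]), array([203.1, 196.7]), 253.5, (194, 188, 19, 19)) 
riser top (array([0.6514, 0.0814]), array([219.6, 141. ]), 418.5, (209, 129, 22, 25)) scene (array([0.6528, 0.083 ]), array([258.5, 241.9]), 423.0, (248, 230, 22, 25)) 
logger top (array([0.4363, 0.0868]), array([214.5, 245.1]), 315.0, (205, 235, 20, 21)) scene (array([0.4326, 0.0846]), array([315.3, 173.6]), 179.0, (307, 167, 18, 14)) 
violet top (array([ 0.5456, -0.2449]), array([382.3, 191.5]), 110.0, (375, 186, 15, 11)) scene (array([ 0.5514, -0.2385]), array([177.6, 134.5]), 84.0, (173, 128, 9, 15)) 
yellow top (array([0.5486, 0.2885]), array([112.6, 186.7]), 69.0, (108, 182, 10, 10)) scene (array([0.5479, 0.2886]), array([371.7, 253.9]), 60.5, (367, 250, 10, 9)) 
cork_L top (array([ 0.5637, -0.1842]), array([346.1, 185.1]), 479.5, (334, 173, 26, 25)) scene (array([ 0.5646, -0.1837]), array([193.4, 158.3]), 265.0, (183, 150, 22, 17)) 
cork_R top (array([ 0.5276, -0.3087]), array([406.5, 203. ]), 487.5, (394, 191, 26, 25)) scene (array([ 0.5282, -0.3091]), array([166.7, 126. ]), 207.0, (157, 119, 20, 15)) 
pale_far top (array([0.612 , 0.3032]), array([114.9, 159.7]), 407.0, (104, 149, 23, 23)) scene (array([0.6115, 0.3031]), array([358.6, 289.3]), 477.5, (346, 277, 26, 25)) 
pale_near top (array([0.4849, 0.2739]), array([125.1, 220.1]), 455.5, (113, 208, 25, 25)) scene (array([0.4843, 0.2738]), array([375.8, 234.8]), 368.5, (364, 225, 24, 21))
```

View pics/c.png

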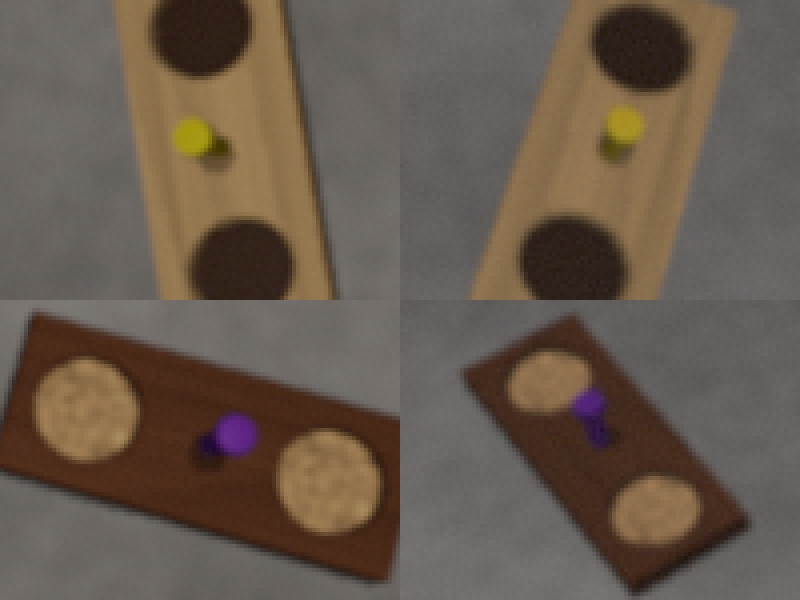

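The crop shows both planks' sockets and stakes clearly, and both views agree to about 1 mm. The sockets are 130 mm apart, as they should be. The dark plank's x points at azimuth -16° and the pale plank's at +13°.

```bash
python3 - <<'E'
from h import *
go(.545,.009,.14,-16)
E
```

```text
row [-21.17, -21.75, 3.97, -0.01, -0.01, -10.87]
```

```bash
sed -i 's/for s in (0,np.pi):/for s in (0,):/' h.py; python3 -m creep '{"rows":[[-21.17,-21.75,3.97,0,0,11.63,85],[-21.17,-21.75,3.97,0,0,11.63,85],[-21.17,-21.75,3.97,0,0,11.63,85],[-21.17,-21.75,3.97,0,0,11.63,85],[-21.17,-21.75,3.97,0,0,11.63,85],[-21.17,-21.75,3.97,0,0,11.63,85],[-21.17,-21.75,3.97,0,0,11.63,85],[-21.17,-21.75,3.97,0,0,11.63,85],[-21.17,-21.75,3.97,0,0,11.63,85],[-21.17,-21.75,3.97,0,0,11.63,85]]}' 30
python3 - <<'E'
from h import *
print(r.get_obs()['joints']);go(.545,.009,.14,-16)
E
```

```text
clock: 1.45
tcp_pos: [0.4738, 0.1269, 0.1582]
orientation: [2.509, 1.89, 0.001]
contact_force: [0.6, 0.6, -0.5]
grip_width: 0.0851
gripper_force: 0.0
[-0.83746309  0.30517513  0.53723868  2.09573217 -0.21798568  0.79270313
 -0.44606934]
row [-3.75, 4.04, 0.73, 0.0, -0.0, -0.0]
```

```bash
python3 -m creep '{"rows":[[-3.75,4.04,0.73,0,0,0,85],[-3.75,4.04,0.73,0,0,0,85],[-3.75,4.04,0.73,0,0,0,85],[-3.75,4.04,0.73,0,0,0,85],[-3.75,4.04,0.73,0,0,0,85],[-3.75,4.04,2.8,0,0,0,85],[-3.75,4.04,2.8,0,0,0,85],[-3.75,4.04,2.8,0,0,0,85]]}'
python3 - <<'E'
from h import *
print(r.get_obs()['joints']);go(.545,.009,.016,-16)
E
```

```text
clock: 2.45
tcp_pos: [0.5445, 0.0113, 0.0894]
orientation: [2.507, 1.893, 0.001]
contact_force: [0.4, -0.8, -0.2]
grip_width: 0.0849
gripper_force: 0.0
[-0.51668405  0.50362481  0.49048828  2.0181006  -0.35986762  0.7029517
 -0.07721473]
row [-0.08, 0.04, 2.93, 0.0, -0.0, 0.01]
```

```bash
python3 -m creep '{"rows":[[-0.08,0.04,1.5,0,0,0,85],[-0.08,0.04,2.93,0,0,0,85],[-0.08,0.04,2.93,0,0,0,85],[-0.08,0.04,2.93,0,0,0,35],[-0.08,0.04,2.93,0,0,0,35],[-0.08,0.04,2.93,0,0,0,35],[-0.08,0.04,2.93,0,0,0,35],[-0.08,0.04,2.93,0,0,0,35],[-0.08,0.04,2.93,0,0,0,35],[-0.08,0.04,2.93,0,0,0,35]]}' 30
python3 - <<'E'
from h import *
f=optics.grab_frame('scene')['color'];cv2.imwrite('pics/g1.png',f[100:300,130:400])
go(.564,-.184,.14,-16);go(.564,-.184,.028,-16)
E
```

```text
clock: 3.7
tcp_pos: [0.5459, 0.0084, 0.0169]
orientation: [2.508, 1.89, 0.004]
contact_force: [-1.6, -0.1, 10.1]
grip_width: 0.0435
gripper_force: 29.4
row [-7.19, 2.83, -4.93, 0.02, -0.01, 0.0]
row [-7.2, 2.82, -0.45, 0.02, -0.01, 0.0]
```

View pics/g1.png

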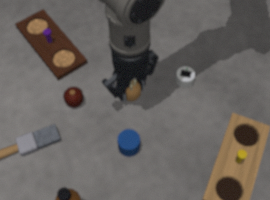

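The corm is between the pads at 43.5 mm, 29 N. Next I lift it and carry it.

```bash
python3 -m creep '{"rows":[[0,0,-2.5,0,0,0,35],[0,0,-4.93,0,0,0,35],[-2,0.8,-4.93,0,0,0,35],[-4,1.6,-4.93,0,0,0,35],[-6,2.4,-4.93,0,0,0,35],[-7.19,2.83,-4.93,0,0,0,35],[-7.19,2.83,-4.93,0,0,0,35],[-7.19,2.83,-4.93,0,0,0,35],[-7.19,2.83,-4.93,0,0,0,35]]}'
python3 - <<'E'
from h import *
f=optics.grab_frame('scene')['color'];cv2.imwrite('pics/g2.png',cv2.resize(f[40:220,100:340],None,fx=3,fy=3))
go(.564,-.184,.05,-16);go(.564,-.184,.028,-16)
E
```

```text
clock: 4.88
tcp_pos: [0.5635, -0.1824, 0.1383]
orientation: [-2.506, -1.893, -0.001]
contact_force: [-0.7, -0.1, -0.7]
grip_width: 0.0434
gripper_force: 31.1
row [-0.05, 0.04, 3.53, -0.0, -0.01, 0.02]
row [-0.05, 0.04, 4.41, -0.0, -0.01, 0.02]
```

View pics/g2.png

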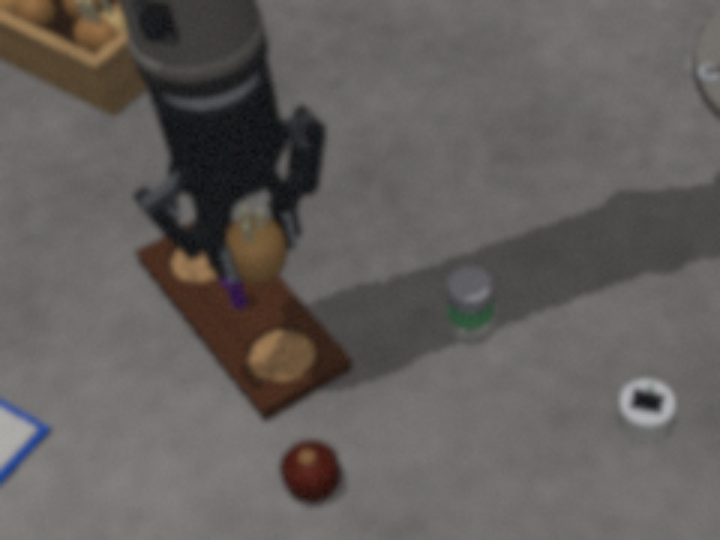

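The corm is held upright with the sprouts free. I'll lower it into the left socket.

```bash
python3 -m creep '{"rows":[[-0.05,0.04,2,0,0,0,35],[-0.05,0.04,3.5,0,0,0,35],[-0.05,0.04,4.1,0,0,0,35],[-0.05,0.04,4.3,0,0,0,35],[-0.05,0.04,4.4,0,0,0,35],[-0.05,0.04,4.43,0,0,0,35],[-0.05,0.04,4.43,0,0,0,35],[-0.05,0.04,4.43,0,0,0,35]]}'
```

```text
clock: 5.92
tcp_pos: [0.5641, -0.1856, 0.0279]
orientation: [2.508, 1.891, 0.001]
contact_force: [0.2, 1.1, 0.0]
grip_width: 0.0433
gripper_force: 31.1
```

```bash
python3 -m creep '{"rows":[[0,0,0.05,0,0,0,35],[0,0,0.05,0,0,0,35],[0,0,0.05,0,0,0,70],[0,0,0.05,0,0,0,70],[0,0,0.05,0,0,0,70],[0,0,0.05,0,0,0,70],[0,0,-1.5,0,0,0,70],[0,0,-4.2,0,0,0,85],[0,0,-4.2,0,0,0,85],[0,0,-4.2,0,0,0,85]]}'
python3 - <<'E'
from h import *
go(.6365,-.0865,.133,-16);go(.6365,-.0865,.016,-16)
E
```

```text
clock: 7.18
tcp_pos: [0.5638, -0.1853, 0.1326]
orientation: [2.508, 1.892, 0.001]
contact_force: [-0.1, 0.1, 0.4]
grip_width: 0.0848
gripper_force: 0.0
row [4.6, 1.71, -0.01, 0.0, -0.0, 0.01]
row [4.6, 1.71, 4.67, 0.0, -0.0, 0.01]
```

```bash
python3 -m creep '{"rows":[[2.3,0.85,0,0,0,0,85],[4.6,1.71,0,0,0,0,85],[4.6,1.71,0,0,0,0,85],[4.6,1.71,0,0,0,0,85],[4.6,1.71,2,0,0,0,85],[4.6,1.71,4,0,0,0,85],[4.6,1.71,4.67,0,0,0,85],[4.6,1.71,4.67,0,0,0,85],[4.6,1.71,4.67,0,0,0,85]]}'
python3 - <<'E'
from h import *
go(.6365,-.0865,.016,-16)
E
```

```text
clock: 8.3
tcp_pos: [0.6377, -0.0877, 0.0176]
orientation: [2.508, 1.889, 0.003]
contact_force: [0.0, 1.0, 0.3]
grip_width: 0.085
gripper_force: 0.0
row [0.03, -0.06, 0.06, 0.02, -0.0, -0.0]
```

```bash
python3 -m creep '{"rows":[[0.03,-0.06,0.06,0,0,0,35],[0.03,-0.06,0.06,0,0,0,35],[0.03,-0.06,0.06,0,0,0,35],[0.03,-0.06,0.06,0,0,0,35],[0.03,-0.06,0.06,0,0,0,35],[0.03,-0.06,0.06,0,0,0,35],[0.03,-0.06,-2.5,0,0,0,35],[0.03,-0.06,-5,0,0,0,35],[0.03,-0.06,-5,0,0,0,35],[0.03,-0.06,-5,0,0,0,35]]}'
python3 - <<'E'
from h import *
f=optics.grab_frame('scene')['color'];cv2.imwrite('pics/g3.png',cv2.resize(f[70:250,100:340],None,fx=3,fy=3))
go(.528,-.309,.14,-16);go(.528,-.309,.027,-16)
E
```

```text
clock: 9.55
tcp_pos: [0.6351, -0.0853, 0.1407]
orientation: [-2.508, -1.891, -0.001]
contact_force: [-0.4, 0.3, -0.6]
grip_width: 0.0435
gripper_force: 31.1
row [-9.78, -1.63, -0.01, -0.01, -0.0, 0.01]
row [-9.78, -1.63, 4.51, -0.01, -0.0, 0.01]
```

View pics/g3.png

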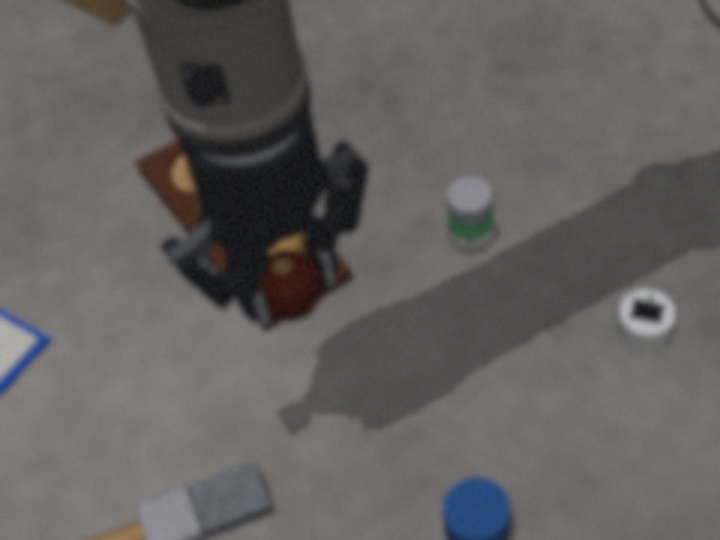

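The bare corm is held upright. I'll carry it to the right socket.

```bash
python3 -m creep '{"rows":[[-2,-0.33,0,0,0,0,35],[-4,-0.67,0,0,0,0,35],[-6,-1,0,0,0,0,35],[-8,-1.33,0,0,0,0,35],[-9.4,-1.57,0,0,0,0,35],[-9.78,-1.63,0,0,0,0,35],[-9.78,-1.63,0,0,0,0,35],[-9.78,-1.63,0,0,0,0,35],[-9.78,-1.63,2,0,0,0,35],[-9.78,-1.63,3,0,0,0,35]]}'
python3 - <<'E'
from h import *
go(.528,-.309,.027,-16)
E
```

```text
clock: 10.85
tcp_pos: [0.5291, -0.3066, 0.0634]
orientation: [-2.503, -1.894, 0.0]
contact_force: [0.1, 0.8, -0.3]
grip_width: 0.0434
gripper_force: 31.0
row [-0.11, -0.01, 1.46, -0.02, -0.01, 0.03]
```

```bash
python3 -m creep '{"rows":[[-0.08,0,0.8,0,0,0,35],[-0.08,0,1.2,0,0,0,35],[-0.08,0,1.45,0,0,0,35],[-0.08,0,1.46,0,0,0,35],[-0.08,0,1.46,0,0,0,35],[-0.08,0,1.46,0,0,0,35]]}'
```

```text
clock: 11.6
tcp_pos: [0.5287, -0.3116, 0.0298]
orientation: [2.508, 1.891, 0.001]
contact_force: [1.3, 0.1, -0.9]
grip_width: 0.0436
gripper_force: 31.0
```

```bash
python3 -m creep '{"rows":[[0.09,0,0.05,0,0,0,35],[0.09,0,0.12,0,0,0,35],[0.09,0,0.12,0,0,0,35],[0.09,0,0.12,0,0,0,70],[0.09,0,0.12,0,0,0,70],[0.09,0,0.12,0,0,0,70],[0.09,0,0.12,0,0,0,70],[0.09,0,-1.5,0,0,0,70],[0.09,0,-4,0,0,0,85],[0.09,0,-4,0,0,0,85]]}'
python3 - <<'E'
from h import *
print(r.get_obs()['joints'])
go(.652,.082,.14,-77)
go(.652,.082,.14,13)
E
```

```text
clock: 12.85
tcp_pos: [0.5315, -0.3114, 0.1342]
orientation: [2.503, 1.886, 0.007]
contact_force: [-0.5, 0.2, 0.3]
grip_width: 0.0847
gripper_force: 0.0
[ 0.01516151  0.54935445  0.56611821  1.83066264 -0.37905515  0.8612716
  0.4836851 ]
row [16.46, 0.29, -0.25, 0.06, -0.03, 7.62]
row [16.46, 0.29, -0.25, 0.06, 0.03, -3.63]
```

```bash
python3 -m creep '{"rows":[[2,0,-0.25,0,0,1,85],[4,0.1,-0.25,0,0,2,85],[6,0.1,-0.25,0,0,3,85],[8,0.2,-0.25,0,0,4,85],[10,0.2,-0.25,0,0,5,85],[12,0.2,-0.25,0,0,6,85],[14,0.25,-0.25,0.06,-0.03,7.62,85],[16.46,0.29,-0.25,0.06,-0.03,7.62,85],[16.46,0.29,-0.25,0.06,-0.03,7.62,85],[16.46,0.29,-0.25,0.06,-0.03,7.62,85]]}'
python3 - <<'E'
from h import *
F={n:optics.grab_frame(n)['color'] for n in('top','scene')}
t=lambda n,p:cv2.resize(F[n][p[1]-37:p[1]+38,p[0]-50:p[0]+50],None,fx=4,fy=4)
cv2.imwrite('pics/d.png',np.hstack([t('top',(375,195)),t('scene',(180,143))]))
go(.652,.082,.14,-77)
go(.652,.082,.017,-77)
E
```

```text
clock: 14.1
tcp_pos: [0.6485, 0.0839, 0.1347]
orientation: [-3.118, -0.358, 0.015]
contact_force: [-0.6, -0.8, 0.4]
grip_width: 0.0849
gripper_force: 0.0
row [0.13, 0.04, -0.19, -0.03, 0.06, -0.01]
row [0.17, 0.06, 4.73, -0.03, 0.06, -0.01]
```

View pics/d.png

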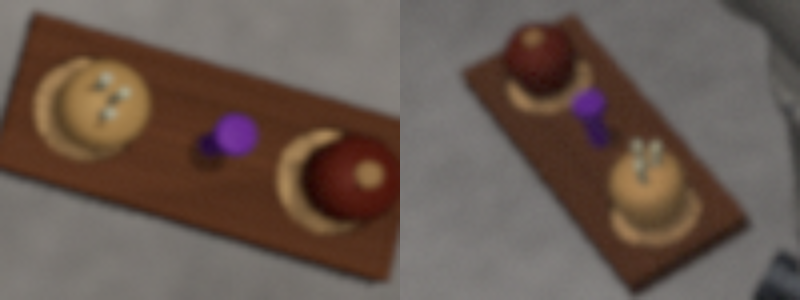

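Both corms stand upright in their sockets, the sprouted one left of the violet stake and the bare one right. Next I grasp the riser.

```bash
python3 -m creep '{"rows":[[0.17,0.06,2,-0.03,0.06,0,85],[0.17,0.06,4,-0.03,0.06,0,85],[0.17,0.06,4.73,-0.03,0.06,0,85],[0.17,0.06,4.73,-0.03,0.06,0,85],[0.17,0.06,4.73,-0.03,0.06,0,85],[0.17,0.06,4.73,-0.03,0.06,0,38],[0.17,0.06,4.73,-0.03,0.06,0,38],[0.17,0.06,4.73,-0.03,0.06,0,38],[0.17,0.06,4.73,-0.03,0.06,0,38],[0.17,0.06,4.73,-0.03,0.06,0,38]]}'
python3 - <<'E'
from h import *
f=optics.grab_frame('top')
for n,lo,hi,p in(('sprout',(8,70,70),(28,255,255),(353,182)),('bare',(0,90,20),(8,255,140),(415,207))):
    q=blob(f['color'],lo,hi,p,14); print(n,ray(f,q[0],.034),q[1:])
go(.612,.303,.14,-77);go(.612,.303,.027,-77)
E
```

```text
clock: 15.45
tcp_pos: [0.6533, 0.0843, 0.0184]
orientation: [-3.12, -0.357, -0.004]
contact_force: [-1.0, 0.3, 5.6]
grip_width: 0.047
gripper_force: 30.4
sprout [ 0.56660107 -0.19219442] (594.0, (339, 168, 29, 29))
bare [ 0.52549317 -0.31369149] (357.5, (402, 193, 25, 20))
row [0.38, -8.9, -4.85, -0.01, -0.02, 0.01]
row [0.37, -8.9, -0.33, -0.01, -0.02, 0.01]
```

```bash
python3 -m creep '{"rows":[[0,0,-2.5,0,0,0,38],[0,0,-4.85,0,0,0,38],[0.1,-2,-4.85,0,0,0,38],[0.2,-4,-4.85,0,0,0,38],[0.3,-6,-4.85,0,0,0,38],[0.38,-8,-4.85,0,0,0,38],[0.38,-8.9,-4.85,0,0,0,38],[0.38,-8.9,-4.85,0,0,0,38],[0.38,-8.9,-4.85,0,0,0,38],[0.38,-8.9,-4.85,0,0,0,38]]}'
python3 - <<'E'
from h import *
F=[optics.grab_frame(n) for n in('top','scene')]
cv2.imwrite('pics/e.png',np.hstack([cv2.resize(f['color'][y-50:y+50,x-65:x+65],None,fx=3,fy=3) for f,(x,y) in zip(F,((105,155),(365,270)))]))
f=F[0];print(ray(f,(350.7,183.7),.034),ray(f,(325+357/4,158+176/4),.034))
o=r.get_obs();print(o['tcp_pos'])
go(.612,.303,.05,-77);go(.612,.303,.028,-77)
E
```

```text
clock: 16.75
tcp_pos: [0.6123, 0.3002, 0.139]
orientation: [3.122, 0.352, 0.002]
contact_force: [0.6, -0.7, -0.4]
grip_width: 0.0473
gripper_force: 31.4
[ 0.5630517  -0.18744868] [ 0.52735944 -0.31434298]
[0.61209808 0.30118955 0.13884377]
row [0.01, -0.07, 3.55, -0.0, -0.01, -0.01]
row [0.01, -0.07, 4.43, -0.0, -0.01, -0.01]
```

View pics/e.png

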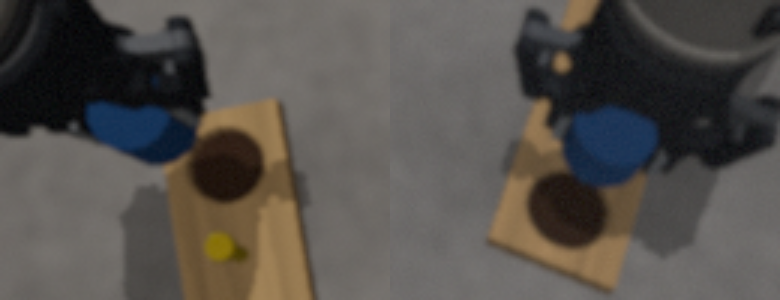

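```bash
python3 -m creep '{"rows":[[0.04,-0.06,2,0,0,0,38],[0.04,-0.06,3.5,0,0,0,38],[0.04,-0.06,3.9,0,0,0,38],[0.04,-0.06,3.9,0,0,0,38],[0.04,-0.06,3.9,0,0,0,38],[0.04,-0.06,3.9,0,0,0,38]]}'
python3 - <<'E'
from h import *
go(.613,.303,.028,-77)
E
```

```text
clock: 17.6
tcp_pos: [0.6132, 0.3051, 0.0427]
orientation: [-3.119, -0.357, -0.005]
contact_force: [0.8, 0.4, 0.1]
grip_width: 0.0469
gripper_force: 31.4
row [-0.03, 0.08, 0.59, -0.01, -0.02, 0.01]
```

```bash
python3 -m creep '{"rows":[[-0.01,0.05,0.3,0,0,0,38],[-0.01,0.05,0.45,0,0,0,38],[-0.01,0.05,0.55,0,0,0,38],[-0.01,0.05,0.6,0,0,0,38],[-0.01,0.05,0.6,0,0,0,38]]}'
python3 - <<'E'
from h import *
for i in range(6):
    f=optics.grab_frame('scene'); o=r.get_obs();print(o['tcp_pos'].round(4),o['contact_force'].round(1))
cv2.imwrite('pics/f.png',cv2.resize(f['color'][230:330,300:430],None,fx=4,fy=4))
E
```

```text
clock: 18.23
tcp_pos: [0.612, 0.3033, 0.0283]
orientation: [-3.119, -0.357, 0.001]
contact_force: [-8.8, -2.5, 20.6]
grip_width: 0.047
gripper_force: 33.5
[0.612  0.3034 0.0284] [-9.7 -2.  19.7]
[0.612  0.3033 0.0283] [-9.8 -1.7 19.9]
[0.612  0.3033 0.0284] [-8.9 -1.6 19.7]
[0.612  0.3034 0.0284] [-9.7 -0.6 20.4]
[0.612  0.3034 0.0284] [-9.3 -1.8 19.5]
[0.612  0.3034 0.0284] [-9.5 -1.  20. ]
```

View pics/f.png

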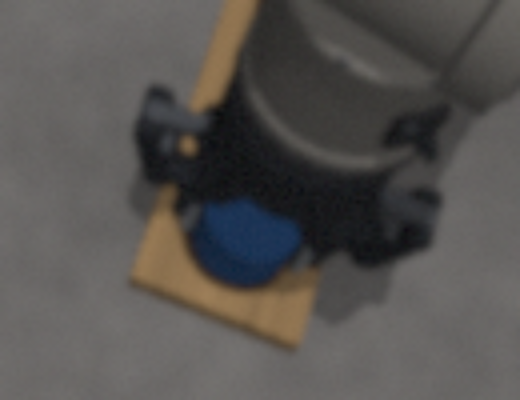

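The riser is at socket depth, but the far rim is pushing back at about 9 N in x. I'll ease it 1.5 mm toward the robot.

```bash
python3 -m creep '{"rows":[[-0.06,0.01,-0.04,0,0,0,38],[-0.08,0.01,-0.02,0,0,0,38],[-0.08,0.01,-0.02,0,0,0,38],[-0.08,0.01,-0.02,0,0,0,38]]}'
```

```text
clock: 19.02
tcp_pos: [0.6118, 0.3033, 0.0284]
orientation: [-3.119, -0.357, -0.005]
contact_force: [-0.9, 0.5, 10.8]
grip_width: 0.0469
gripper_force: 32.6
```

```bash
python3 -m creep '{"rows":[[-0.08,0.01,-0.02,0,0,0,70],[-0.08,0.01,-0.02,0,0,0,70],[-0.08,0.01,-0.02,0,0,0,70],[-0.08,0.01,-0.02,0,0,0,70],[0,0,-1.5,0,0,0,75],[0,0,-3.5,0,0,0,85],[0,0,-4.5,0,0,0,85],[0,0,-4.5,0,0,0,85]]}'
python3 - <<'E'
from h import *
go(.436,.086,.13,-77)
E
```

```text
clock: 20.02
tcp_pos: [0.6116, 0.3029, 0.1412]
orientation: [-3.119, -0.357, -0.007]
contact_force: [-1.1, -0.3, 0.1]
grip_width: 0.0851
gripper_force: 0.0
row [-8.81, 6.87, 0.4, -0.01, -0.03, 0.01]
```

```bash
python3 -m creep '{"rows":[[-1.8,1.4,0,0,0,0,85],[-3.6,2.8,0.1,0,0,0,85],[-5.4,4.2,0.2,0,0,0,85],[-7.2,5.6,0.3,0,0,0,85],[-8.81,6.87,0.4,0,0,0,85],[-8.81,6.87,0.4,0,0,0,85],[-8.81,6.87,0.4,0,0,0,85],[-8.81,6.87,0.4,0,0,0,85]]}'
python3 - <<'E'
from h import *
F={n:optics.grab_frame(n) for n in('top','scene')}
cv2.imwrite('pics/k.png',np.hstack([cv2.resize(F[n]['color'][y-50:y+50,x-65:x+65],None,fx=3,fy=3) for n,(x,y) in (('top',(115,160)),('scene',(365,280)))]))
for n,p in(('top',(113,155)),('scene',(356,285))):
    q=blob(F[n]['color'],(95,120,40),(125,255,255),p,25); print(n,q,ray(F[n],q[0],.034))
go(.436,.086,.13,-77);go(.436,.086,.012,-77)
E
```

```text
clock: 21.02
tcp_pos: [0.4355, 0.0866, 0.1287]
orientation: [-3.121, -0.36, -0.002]
contact_force: [0.9, 0.5, -0.1]
grip_width: 0.0851
gripper_force: 0.0
top (array([111.002     , 158.51133333]), 500.0, (97, 147, 29, 24)) [0.60918609 0.3020829 ]
scene (array([361.39694656, 286.03307888]), 524.0, (349, 273, 26, 27)) [0.61150787 0.30422949]
row [0.02, 0.02, -0.05, 0.0, -0.01, 0.02]
row [0.02, 0.02, 4.67, 0.0, -0.01, 0.02]
```

View pics/k.png

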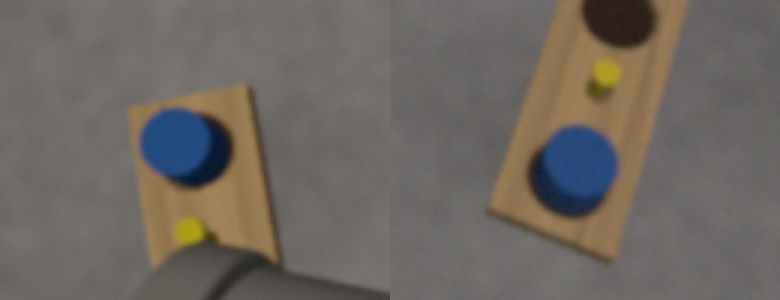

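The riser stands level in the far socket, its top disc at about (109,158) in the top view and (363,283) in the scene view. Now the logger.

```bash
python3 -m creep '{"rows":[[0.02,0.02,2,0,0,0,85],[0.02,0.02,4,0,0,0,85],[0.02,0.02,4.67,0,0,0,85],[0.02,0.02,4.67,0,0,0,85],[0.02,0.02,4.67,0,0,0,85],[0.02,0.02,4.67,0,0,0,34],[0.02,0.02,4.67,0,0,0,34],[0.02,0.02,4.67,0,0,0,34],[0.02,0.02,4.67,0,0,0,34],[0.02,0.02,4.67,0,0,0,34]]}'
python3 - <<'E'
from h import *
F=[optics.grab_frame(n) for n in('top','scene')]
print([ray(f,p,.05) for f,p in zip(F,((109,158),(363.3,283.3)))])
go(.611,.3025,.16,-77)
E
```

```text
clock: 22.38
tcp_pos: [0.4357, 0.0857, 0.0127]
orientation: [-3.119, -0.357, -0.003]
contact_force: [-0.4, -0.0, 7.6]
grip_width: 0.0434
gripper_force: 29.4
[array([0.60652999, 0.29950079]), array([0.61102447, 0.30452852])]
row [8.81, -6.87, -5.86, -0.01, -0.01, 0.01]
```

```bash
python3 -m creep '{"rows":[[0,0,-2.5,0,0,0,34],[0,0,-5,0,0,0,34],[1.8,-1.4,-5.86,0,0,0,34],[3.6,-2.8,-5.86,0,0,0,34],[5.4,-4.2,-5.86,0,0,0,34],[7.2,-5.6,-5.86,0,0,0,34],[8.81,-6.87,-5.86,0,0,0,34],[8.81,-6.87,-5.86,0,0,0,34],[8.81,-6.87,-5.86,0,0,0,34],[8.81,-6.87,-5.86,0,0,0,34]]}'
python3 - <<'E'
from h import *
for i in range(3):optics.grab_frame('top')
go(.611,.303,.08,-77);go(.611,.303,.063,-77)
E
```

```text
clock: 23.72
tcp_pos: [0.6104, 0.3008, 0.1591]
orientation: [-3.121, -0.354, -0.0]
contact_force: [0.4, -0.6, -1.2]
grip_width: 0.0428
gripper_force: 31.6
row [0.03, -0.05, 3.17, -0.01, -0.01, -0.0]
row [0.03, -0.05, 3.85, -0.01, -0.01, -0.0]
```

```bash
python3 -m creep '{"rows":[[0.03,-0.04,1.5,0,0,0,34],[0.03,-0.04,3,0,0,0,34],[0.03,-0.04,3.4,0,0,0,34],[0.03,-0.04,3.6,0,0,0,34],[0.03,-0.04,3.6,0,0,0,34],[0.03,-0.04,3.6,0,0,0,34]]}'
python3 - <<'E'
from h import *
for i in range(4):f=optics.grab_frame('scene')
cv2.imwrite('pics/l.png',cv2.resize(f['color'][230:330,300:430],None,fx=5,fy=5))
print(r.get_obs()['tcp_pos'],r.get_obs()['contact_force'])
go(.611,.303,.063,-77)
E
```

```text
clock: 24.62
tcp_pos: [0.6123, 0.3037, 0.0702]
orientation: [-3.12, -0.357, -0.004]
contact_force: [-0.7, 0.6, -0.7]
grip_width: 0.0431
gripper_force: 31.6
[0.61174406 0.30369186 0.06946195] [ 0.97941339 -0.09197628 -0.54000442]
row [-0.04, 0.02, 0.26, -0.01, -0.01, 0.01]
```

View pics/l.png

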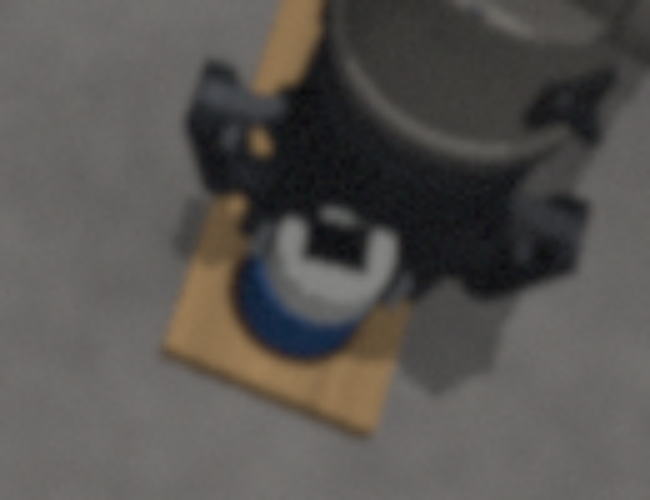

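```bash
python3 -m creep '{"rows":[[-0.03,0.02,0.15,0,0,0,34],[-0.03,0.02,0.22,0,0,0,34],[-0.03,0.02,0.25,0,0,0,34],[-0.03,0.02,0.25,0,0,0,34]]}'
python3 - <<'E'
from h import *
f=optics.grab_frame('scene'); print(ray(f,(300+336/5,230+254/5),.085), r.get_obs()['tcp_pos'],r.get_obs()['contact_force'])
E
```

```text
clock: 25.32
tcp_pos: [0.6108, 0.3028, 0.063]
orientation: [-3.12, -0.357, -0.001]
contact_force: [-2.5, -0.3, 4.6]
grip_width: 0.0428
gripper_force: 32.2
[0.61695109 0.30794908] [0.61083985 0.3028383  0.06294304] [-2.80736544 -0.99960475  5.42993883]
```

```bash
python3 -m creep '{"rows":[[0,0,0,0,0,0,70],[0,0,0,0,0,0,70],[0,0,0,0,0,0,70],[0,0,0,0,0,0,70],[0,0,-1.5,0,0,0,75],[0,0,-3.5,0,0,0,85],[-3,2,-4,0,0,0,85],[-5,3.5,-4,0,0,0,85],[-6.5,4.8,-4,0,0,0,85],[-6.5,4.8,-4,0,0,0,85]]}'
python3 - <<'E'
from h import *
F={n:optics.grab_frame(n) for n in('top','scene')}
cv2.imwrite('pics/m.png',np.hstack([cv2.resize(F[n]['color'][y-30:y+30,x-30:x+30],None,fx=6,fy=6) for n,(x,y) in (('top',(110,155)),('scene',(365,280)))]))
E
```

```text
clock: 26.62
tcp_pos: [0.4768, 0.1459, 0.1622]
orientation: [-3.12, -0.35, 0.003]
contact_force: [0.7, -0.3, -0.1]
grip_width: 0.0848
gripper_force: 0.0
```

View pics/m.png

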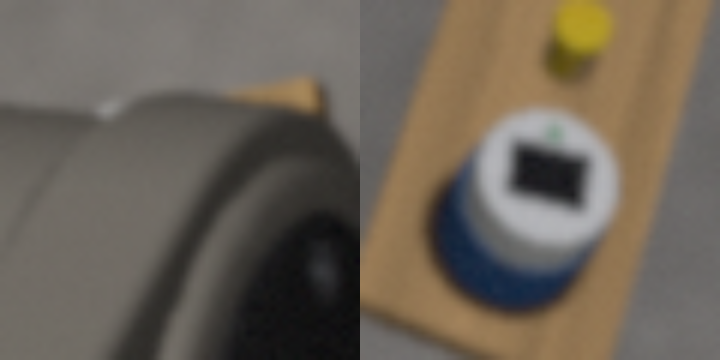

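The logger sits level on the riser, but the arm hides it from the top camera. I'll move clear and measure.

```bash
python3 -m creep '{"rows":[[0,2,-2,0,0,0,85],[0,4,-2,0,0,0,85],[0,6,-2,0,0,0,85],[0,8,-2,0,0,0,85],[0,9,-2,0,0,0,85],[0,9,-2,0,0,0,85],[0,9,-2,0,0,0,85]]}'
python3 - <<'E'
from h import *
F={n:optics.grab_frame(n) for n in('top','scene')}
out=[]
for n,(x,y) in (('top',(107,158)),('scene',(366,280))):
    im=F[n]['color']
    q=blob(im,(0,0,135),(180,60,255),(x,y),20); b=blob(im,(95,110,25),(125,255,255),(x,y),24)
    print(n,'logger',q[0].round(1),q[2],ray(F[n],q[0],.078).round(4),'blue',b[0].round(1),b[2])
    out.append(cv2.resize(im[y-30:y+30,x-30:x+30],None,fx=6,fy=6))
cv2.imwrite('pics/n.png',np.hstack(out))
E
```

```text
clock: 27.6
tcp_pos: [0.5314, -0.0685, 0.2121]
orientation: [-3.12, -0.36, -0.001]
contact_force: [-0.6, -0.6, 0.2]
grip_width: 0.0852
gripper_force: 0.0
top logger [101.3 152.1] (90, 141, 23, 23) [0.6116 0.3034] blue [115.7 161.5] (103, 150, 23, 21)
scene logger [366.2 279.1] (355, 268, 24, 23) [0.6122 0.3049] blue [357.3 292.1] (349, 281, 21, 20)
```

View pics/n.png

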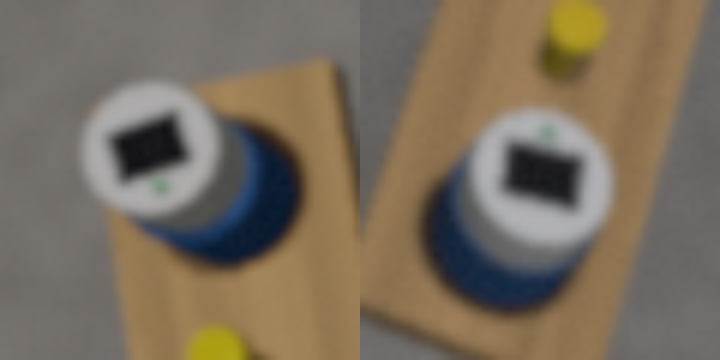

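The logger's centre is at (0.612, 0.304), within about 1.5 mm of the riser's, and everything stands level and released. I'm handing in.

```bash
python3 -c "
from bench import r
print(r.hand_in())"
```

```text
the job is handed in; nothing more can be done
None
```

I handed the layout in at about 28 s; the sandbox gave no verdict. Both corms are in the dark plank's sockets (sprouted left, bare right), the riser is behind the yellow stake with the logger centred to about 1.5 mm, and the jar was left alone.

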